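# Find the full rivet tin by its weight

## Task

Three identical closed rivet tins stand among the things on the bench: one is full, the other two are started. Heft them to find out which is the heaviest, set the two lighter ones down side by side (not dropped) standing in the wooden tray, and finish with the heaviest held up in the gripper, level and still, about 20 cm above the bench, for me to take. Keep all the tins upright and leave everything else where it is; the program ends while still holding the tin.

Things in the scene. Friction and masses are not known exactly. Their poses are not given: they have to be found in the camera images.
- tin_a: closed round rivet tin of bare tinplate, 58 mm diameter, 75 mm tall, lid edge 17 mm below the top, standing. Origin: centre of its underside; z up its axis. All three look alike: in all the full one weighs 0.6 to 0.75 kg, each started one 0.24 to 0.42 kg; which is which changes from run to run and cannot be seen. The rivets inside are a settled pack that stays put while upright
- tin_b: closed round rivet tin of bare tinplate, 58 mm diameter, 75 mm tall, lid edge 17 mm below the top, standing. Origin: centre of its underside; z up its axis. All three look alike: in all the full one weighs 0.6 to 0.75 kg, each started one 0.24 to 0.42 kg; which is which changes from run to run and cannot be seen. The rivets inside are a settled pack that stays put while upright
- tin_c: closed round rivet tin of bare tinplate, 58 mm diameter, 75 mm tall, lid edge 17 mm below the top, standing. Origin: centre of its underside; z up its axis. All three look alike: in all the full one weighs 0.6 to 0.75 kg, each started one 0.24 to 0.42 kg; which is which changes from run to run and cannot be seen. The rivets inside are a settled pack that stays put while upright
- tray: low wooden tray, fixed to the bench, on the left: 240 mm (its x) by 150 mm (its y) outside, walls 7 mm thick and 22 mm high above the bench, flat floor 7 mm above the bench. Origin: centre of its underside. It takes two tins side by side along its length, e.g. at x = -50 and +50 mm
- spool: bystander: wooden thread spool, 40 mm diameter, 54 mm tall, standing among the tins. Origin: centre of its underside
- slicker: bystander: turned dark wood edge slicker, 34 mm diameter, 62 mm tall, standing between the tins and the tray. Origin: centre of its underside
- wax_tin: bystander: flat wax tin, 72 mm diameter, only 26 mm tall, near the rivet tins. Origin: centre of its underside
- glue_jar: bystander: amber glass glue jar with black cap, 68 mm diameter, 80 mm tall, towards the far edge. Origin: centre of its underside
- cement_can: bystander: grey can, 86 mm diameter, 90 mm tall, towards the far edge. Origin: centre of its underside
- hammer: bystander: hammer 250 mm long, lying along y towards the far edge; x axis from handle to head. Origin: on its underside
- brush: bystander: flat brush 190 mm long, lying at the right; x axis from handle to bristles. Origin: on its underside

How it is judged:
By the outcome, as a careful person would: the job done as asked, in the order asked, and still so for the second after the job is handed in, while the arm keeps its last pose, push and grip.
It also fails if it takes over 70 s, if anything falls off the work surface, if the arm or the gripper's body presses on something with over 40 N, if the wrist force passes 120 N, or if a joint passes its speed limit or range.

## Robot

A 6-joint arm with a two-finger parallel gripper is mounted at the origin on the work surface. World frame = base frame: x ahead of the robot, y to its left, z up, the work surface at z = 0. Lengths are in m, angles in degrees, forces in N, time in s.
With the tool pointing down it reaches from about 0.4 to 0.825 m from the base axis. Payload 7 kg.
Tool frame: the origin (TCP) lies at the very end of the fingers, on their centre line; the grasp point (between the pads) lies 19 mm behind it (ctrl.hold_point_z is the distance from the TCP to the grasp point, in m); z points along the fingers, y is the line along which they close (so a half turn about z gives the same grasp; the last joint's range is limited). The gripper opens to 88 mm and grips with 3 to 60 N. Pads are 19 mm wide; open, the fingers measure 130 mm over their backs; the gripper's body (78 mm by 193 mm) begins 47 mm behind the grasp point.
Start: joints at [-47.091, 20.546, 0.682, 0, -70.136, -16.507], TCP at [0.3, -0.605, 0.227] pointing down, gripper open.
Joint ranges: [-176.03, 176.03], [-82.01, 121.73], [-58.28, 71.71], [-173.87, 95.51], [-174.79, -0.11], [-173.66, 173.66]. Speed limits (degrees/s): [136.94, 136.94, 172.46, 180, 180, 180].

## Interface

Orientations are given as [roll, pitch, yaw] about the fixed x, y, z axes, in that order (R = Rz(yaw) Ry(pitch) Rx(roll)).
In Python, from plant import sensors, viewer, workorder, ctrl gives the robot as it stands.
- The arm moves only by the shell command python3 -m pendant 'ROWS'. ROWS is JSON, a list of rows, each a list of 3 entries, a list of its own where there are three numbers: the opening, from -1 (shut) to 1 (fully open), so that 0 is half open, then the shift along the tool's x, y, z in m, then the turn, a rotation vector about the tool's x, y, z in degrees. A call has 1 to 10 rows; each row is the pose to reach, as a shift and turn from the pose commanded when the call began, along the tool's axes at that moment; what a row does not reach only later rows make up. A row lasts 1/12 s, in which the tool goes at most 41.7 mm and 7.16 degrees, less where a joint would pass 70% of its speed; a pose out of reach is approached as far as the arm can. A call with a gripper value outside its range is refused whole. The fingers move at their own pace and stop on an object; the grip force is fixed at half the most. Time passes only in rows, so rows that repeat a pose let the fingers close. It gives the time, the measured TCP pose, the force, the opening and the grip force at its end, in the units of the state.
- sensors.get_obs(): the state, without advancing time (a new reading comes with each control period).
- viewer.snapshot(name): name is "scene" or "top"; returns the picture (480x640x3 uint8, red, green, blue); there is no depth.
- viewer.camera_params(name): a dict with "fx", "fy", "cx", "cy" (pixels), "dist" ([k1, k2, p1, p2, k3] as OpenCV has them; the pictures are not rectified), "extrinsics" (4x4, takes a point from world to camera coordinates). Camera axes: x right, y up, looking along -z (the intrinsics and any distortion apply to the point x, -y, -z); pixel columns grow to the right and rows downward; lengths in m; the calibration is good to about 2 mm. A picture is of the moment at which its call begins. camera_params takes no time and is no camera call.
- workorder.close_job(): hands the job in; it is judged then, once.
The state is a dict: "clock": time; "joint_pos": joint angles; "qvel": joint speeds; "tau": joint torques, N m; "tool_pos": TCP position; "orientation": TCP orientation; "force": force on the tool from outside, world axes, zero at the start; "moment": the same for the moment, N m; "opening": finger opening in m; "gripper_force": force on a finger pad.
Only numpy, scipy, OpenCV 4.12 (cv2) and the standard library are available. Lean on these libraries where they do the work, as an engineer would, in place of code of your own. Each camera call takes 0.05 s, during which the arm holds its last target. There are 200 camera calls.

## Working session

There is one attempt and no reset: what is moved stays moved. The work goes in short steps, Python scripts to look and compute and a shell command to move; the robot and the scene stay as the last step left them, time stands still between calls to the robot, and variables do not carry over. Pictures are saved under pics/ and viewed, at most 10 in all, crops included, and the job is handed in when it is done.

```bash
mkdir -p pics; cat > h.py <<'E'
import numpy as np, cv2
from plant import sensors, viewer, workorder, ctrl
from scipy.spatial.transform import Rotation as R
def shot(n,f):
    cv2.imwrite('pics/'+f,cv2.cvtColor(np.asarray(viewer.snapshot(n)),cv2.COLOR_RGB2BGR))
def ray(n,u,v):
    p=viewer.camera_params(n);K=np.array([[p['fx'],0,p['cx']],[0,p['fy'],p['cy']],[0,0,1.]])
    x,y=cv2.undistortPoints(np.array([[[u,v]]],float),K,np.array(p['dist'],float))[0,0]
    E=np.array(p['extrinsics']);d=E[:3,:3].T@np.array([x,-y,-1]);o=-E[:3,:3].T@E[:3,3];return o,d
def at(n,u,v,z):
    o,d=ray(n,u,v);return o+d*(z-o[2])/d[2]
def proj(n,P):
    p=viewer.camera_params(n);K=np.array([[p['fx'],0,p['cx']],[0,p['fy'],p['cy']],[0,0,1.]])
    E=np.array(p['extrinsics']);c=(E[:3,:3]@np.atleast_2d(P).T).T+E[:3,3];c=c*[1,-1,-1]
    return cv2.projectPoints(c.reshape(-1,1,3),np.zeros(3),np.zeros(3),K,np.array(p['dist'],float))[0][:,0]
def st():
    o=sensors.get_obs();return o
def to(x,y,z,yaw=None):
    "shift and turn in tool axes from current measured pose; yaw of tool, pointing down"
    o=st();Rt=R.from_euler('xyz',o['orientation'],degrees=True)
    s=Rt.inv().apply(np.array([x,y,z])-o['tool_pos'])
    t=None
    if yaw is not None: t=(Rt.inv()*R.from_euler('xyz',[180,0,yaw],degrees=True)).as_rotvec(degrees=True).round(2)
    print('shift',s.round(4),'turn',t)
E
python3 - <<'E'
from h import *
shot('scene','s1.png');shot('top','t1.png');o=st()
for k,v in o.items(): print(k,np.round(v,3))
print(ctrl.hold_point_z)
E
```

```text
clock 0.1
joint_pos [-4.7093e+01  2.0586e+01  6.3900e-01 -1.7000e-02 -7.0137e+01 -1.6508e+01]
qvel [ 0.019 -0.136  0.001 -0.06   0.047  0.038]
tau [-5.0000e-03 -5.8416e+01  2.9375e+01  7.0160e+00  1.0000e-02 -0.0000e+00]
tool_pos [ 0.3   -0.604  0.226]
orientation [ 1.79915e+02 -9.00000e-03 -1.53607e+02]
force [0.444 0.581 0.226]
moment [ 0.044  0.034 -0.045]
gripper_force 0.0
opening 0.088
0.0188
```

View pics/t1.png

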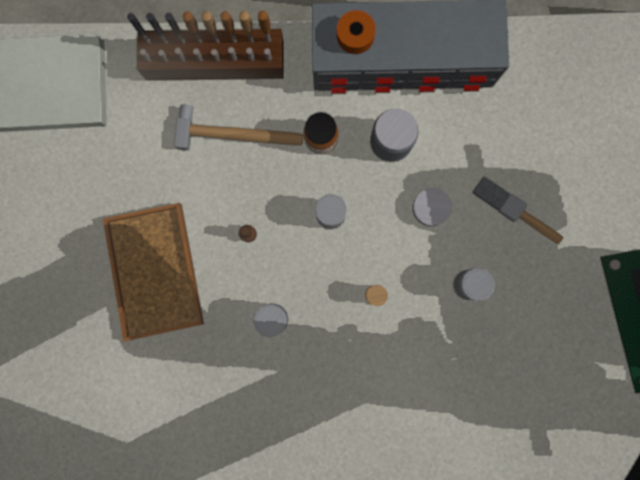

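View pics/s1.png

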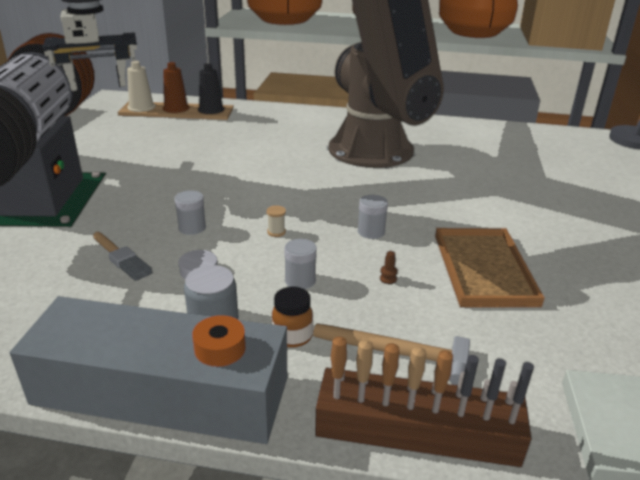

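Top view: rivet tins at about (330,211), (271,320) and (478,284), wax tin (432,208), spool (376,295), slicker (248,233). The tray rim corners are near (105,218), (181,205), (203,324) and (126,339). Next I'll fit the model outlines to check these.

```bash
cat > m.py <<'E'
from h import *
T={'A':(330,209),'B':(271,319),'C':(478,283)}
im=cv2.imread('pics/t1.png');im2=cv2.imread('pics/s1.png')
a=np.linspace(0,2*np.pi,40)
def circ(c,r,z): return np.c_[c[0]+r*np.cos(a),c[1]+r*np.sin(a),0*a+z]
ims={'top':cv2.resize(im,None,fx=4,fy=4,interpolation=2),'scene':cv2.resize(im2,None,fx=4,fy=4,interpolation=2)}
def draw(P):
    for n in ims: cv2.polylines(ims[n],[np.round(proj(n,P)*4+1.5).astype(int)],True,(0,255,0),1)
for k,(u,v) in T.items():
    c=at('top',u,v,.075);print(k,c.round(4))
    draw(circ(c,.029,.075));draw(circ(c,.029,0))
for k,u,v,z in(('spool',376,295,.054),('slick',248,232,.062),('wax',432,208,.026),('jar',321,128,.08),('can',396,131,.09)): print(k,at('top',u,v,z).round(3))
q=np.array([at('top',u,v,.022)[:2] for u,v in((105,218),(181,205),(203,324),(126,339))])
c=q.mean(0);L=(q[3]+q[2]-q[0]-q[1]);th=np.arctan2(L[1],L[0]);print('tray',c,np.degrees(th),[np.linalg.norm(q[i]-q[i-1]) for i in range(4)])
e=np.array([np.cos(th),np.sin(th)]);f=np.array([-e[1],e[0]])
draw(np.array([[*(c+e*i*.12+f*j*.075),.022] for i,j in((1,1),(1,-1),(-1,-1),(-1,1))]))
for s in(-.05,.05): p=c+e*s;print('slot',p);draw(circ(p,.029,.007))
cv2.imwrite('pics/ov.png',np.vstack([cv2.resize(ims['top'][760:1440,380:2080],(800,320)),cv2.resize(ims['scene'][700:1260,660:2200],(800,280))]))
E
python3 m.py
```

```text
A [ 0.6313 -0.069   0.075 ]
B [0.4322 0.0405 0.075 ]
C [ 0.4922 -0.3341  0.075 ]
spool [ 0.473 -0.152  0.054]
slick [0.592 0.084 0.062]
wax [ 0.637 -0.266  0.026]
jar [ 0.783 -0.054  0.08 ]
can [ 0.772 -0.192  0.09 ]
tray [0.52446199 0.26988994] -168.67781363427187 [np.float64(0.235594716530189), np.float64(0.14796308352901924), np.float64(0.2331954774602651), np.float64(0.1468108977207108)]
slot [0.57348892 0.27970623]
slot [0.47543505 0.26007365]
```

View pics/ov.png

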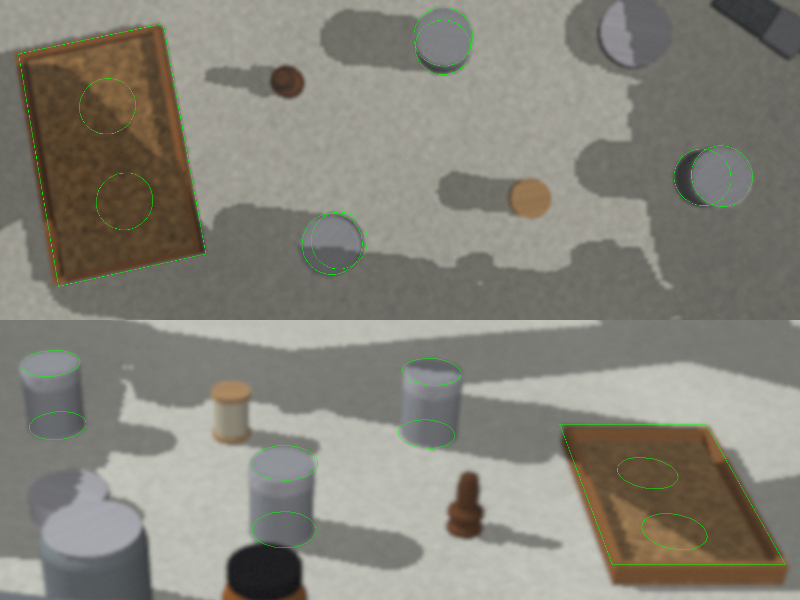

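Outlines agree with the pictures to about 2 mm. The start yaw closes the fingers nearly across the tray's width, so I can keep it throughout. First heft: C.

```bash
python3 -c "
from h import *
to(.4922,-.3341,.2);to(.4922,-.3341,.022)"
```

```text
shift [-0.2923  0.1564  0.0259] turn None
shift [-0.2924  0.1562  0.2039] turn None
```

```bash
python3 -m pendant '[[1,[-0.033,0.018,0.003],[0,0,0]],[1,[-0.066,0.035,0.006],[0,0,0]],[1,[-0.1,0.053,0.009],[0,0,0]],[1,[-0.133,0.071,0.012],[0,0,0]],[1,[-0.166,0.089,0.015],[0,0,0]],[1,[-0.2,0.107,0.018],[0,0,0]],[1,[-0.233,0.125,0.021],[0,0,0]],[1,[-0.265,0.142,0.024],[0,0,0]],[1,[-0.285,0.152,0.026],[0,0,0]],[1,[-0.292,0.156,0.026],[0,0,0]]]'; python3 -c "
from h import *
to(.4922,-.3341,.1);to(.4922,-.3341,.022)
shot('top','t2.png');shot('scene','s2.png')
a=cv2.imread('pics/t2.png')[180:390,330:610];b=cv2.imread('pics/s2.png')[130:340,90:370]
cv2.imwrite('pics/c2.png',cv2.resize(np.hstack([a,b]),(800,300)))"
```

```text
clock: 0.93
tool_pos: [0.4937, -0.3322, 0.1998]
orientation: [179.9, -0.0, -153.4]
force: [-0.3, 0.1, -0.0]
opening: 0.0875
gripper_force: 0.0
shift [ 0.0022 -0.0011  0.0998] turn None
shift [ 0.0022 -0.0012  0.1778] turn None
```

View pics/c2.png

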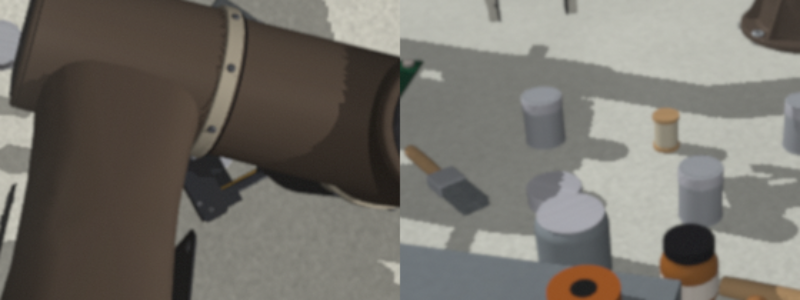

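Top view is hidden by the arm. In the scene view the open fingers straddle the space above tin C at (543,118 in the crop). Descending with the small correction.

```bash
python3 -m pendant '[[1,[0.001,-0.001,0.03],[0,0,0]],[1,[0.001,-0.001,0.06],[0,0,0]],[1,[0.001,-0.001,0.09],[0,0,0]],[1,[0.001,-0.001,0.115],[0,0,0]],[1,[0.001,-0.001,0.135],[0,0,0]],[1,[0.001,-0.001,0.15],[0,0,0]],[1,[0.001,-0.001,0.163],[0,0,0]],[1,[0.001,-0.001,0.173],[0,0,0]],[1,[0.001,-0.001,0.178],[0,0,0]],[1,[0.001,-0.001,0.178],[0,0,0]]]'
python3 -m pendant '[[-1,[0,0,0],[0,0,0]],[-1,[0,0,0],[0,0,0]],[-1,[0,0,0],[0,0,0]],[-1,[0,0,0],[0,0,0]],[-1,[0,0,0],[0,0,0]],[-1,[0,0,0],[0,0,0]],[-1,[0,0,0],[0,0,0]],[-1,[0,0,0],[0,0,0]],[-1,[0,0,0],[0,0,0]],[-1,[0,0,0],[0,0,0]]]'
```

```text
clock: 1.87
tool_pos: [0.4908, -0.3368, 0.0215]
orientation: [179.9, -0.1, -153.7]
force: [-0.6, 0.2, 0.3]
opening: 0.0877
gripper_force: 0.0
clock: 2.7
tool_pos: [0.4918, -0.336, 0.0231]
orientation: [180.0, 0.0, -153.6]
force: [-2.3, 4.0, 4.8]
opening: 0.0578
gripper_force: 30.0
```

```bash
python3 -m pendant '[[-1,[0,0,-0.005],[0,0,0]],[-1,[0,0,-0.015],[0,0,0]],[-1,[0,0,-0.025],[0,0,0]],[-1,[0,0,-0.035],[0,0,0]],[-1,[0,0,-0.04],[0,0,0]],[-1,[0,0,-0.04],[0,0,0]],[-1,[0,0,-0.04],[0,0,0]],[-1,[0,0,-0.04],[0,0,0]],[-1,[0,0,-0.04],[0,0,0]],[-1,[0,0,-0.04],[0,0,0]]]'
python3 -m pendant '[[-1,[0,0,0],[0,0,0]],[-1,[0,0,0],[0,0,0]],[-1,[0,0,0],[0,0,0]]]'
```

```text
clock: 3.53
tool_pos: [0.4915, -0.3362, 0.062]
orientation: [180.0, -0.0, -153.6]
force: [0.2, 0.1, -3.3]
opening: 0.0572
gripper_force: 30.0
clock: 3.78
tool_pos: [0.4918, -0.3363, 0.0623]
orientation: [180.0, -0.0, -153.6]
force: [0.3, 0.4, -3.9]
opening: 0.0576
gripper_force: 30.0
```

C weighs about 3.6 N, so it is a started tin. Setting it back down and going to A.

```bash
python3 -m pendant '[[-1,[0,0,0.01],[0,0,0]],[-1,[0,0,0.02],[0,0,0]],[-1,[0,0,0.028],[0,0,0]],[-1,[0,0,0.034],[0,0,0]],[-1,[0,0,0.037],[0,0,0]],[-1,[0,0,0.039],[0,0,0]],[-1,[0,0,0.04],[0,0,0]],[-1,[0,0,0.04],[0,0,0]],[-1,[0,0,0.04],[0,0,0]]]'
python3 -m pendant '[[1,[0,0,0],[0,0,0]],[1,[0,0,0],[0,0,0]],[1,[0,0,0],[0,0,0]],[1,[0,0,0],[0,0,0]],[1,[0,0,-0.02],[0,0,0]],[1,[0,0,-0.05],[0,0,0]],[1,[0,0,-0.085],[0,0,0]],[1,[0,0,-0.12],[0,0,0]],[1,[0,0,-0.14],[0,0,0]],[1,[0,0,-0.14],[0,0,0]]]'
python3 -c "
from h import *
to(.6313,-.069,.16)"
```

```text
clock: 4.53
tool_pos: [0.4912, -0.3362, 0.0231]
orientation: [180.0, -0.0, -153.6]
force: [-3.9, 2.7, 5.7]
opening: 0.0576
gripper_force: 30.0
clock: 5.37
tool_pos: [0.4948, -0.3377, 0.1684]
orientation: [-179.6, 0.3, -153.5]
force: [0.7, -0.5, 0.0]
opening: 0.0875
gripper_force: 0.0
shift [-0.2419  0.1799  0.0085] turn None
```

```bash
python3 -m pendant '[[1,[-0.02,0.014,0],[0,0,0]],[1,[-0.048,0.035,0],[0,0,0]],[1,[-0.078,0.057,0],[0,0,0]],[1,[-0.108,0.079,0],[0,0,0]],[1,[-0.138,0.101,0],[0,0,0]],[1,[-0.168,0.123,0],[0,0,0]],[1,[-0.198,0.145,0],[0,0,0]],[1,[-0.225,0.164,0],[0,0,0]],[1,[-0.24,0.174,0],[0,0,0]],[1,[-0.244,0.177,0],[0,0,0]]]'
python3 -m pendant '[[1,[0,0,0],[0,0,0]],[1,[0,0,0],[0,0,0]],[1,[0,0,0],[0,0,0]]]'
python3 -c "
from h import *
to(.6313,-.069,.022)"
```

```text
clock: 6.2
tool_pos: [0.6332, -0.0666, 0.162]
orientation: [-180.0, 0.0, -153.4]
force: [0.3, -1.1, 0.9]
opening: 0.0878
gripper_force: 0.0
clock: 6.45
tool_pos: [0.631, -0.0704, 0.1624]
orientation: [180.0, -0.0, -153.7]
force: [0.1, -0.8, -0.8]
opening: 0.0872
gripper_force: 0.0
shift [-0.0009  0.0012  0.1404] turn None
```

```bash
python3 -m pendant '[[1,[0,0.001,0.02],[0,0,0]],[1,[0,0.001,0.045],[0,0,0]],[1,[0,0.001,0.07],[0,0,0]],[1,[0,0.001,0.09],[0,0,0]],[1,[0,0.001,0.107],[0,0,0]],[1,[0,0.001,0.12],[0,0,0]],[1,[0,0.001,0.13],[0,0,0]],[1,[0,0.001,0.137],[0,0,0]],[1,[0,0.001,0.14],[0,0,0]],[1,[0,0.001,0.14],[0,0,0]]]'
python3 -m pendant '[[-1,[0,0,0],[0,0,0]],[-1,[0,0,0],[0,0,0]],[-1,[0,0,0],[0,0,0]],[-1,[0,0,0],[0,0,0]],[-1,[0,0,0],[0,0,0]],[-1,[0,0,0],[0,0,0]],[-1,[0,0,0],[0,0,0]],[-1,[0,0,0],[0,0,0]]]'
python3 -m pendant '[[-1,[0,0,-0.005],[0,0,0]],[-1,[0,0,-0.015],[0,0,0]],[-1,[0,0,-0.025],[0,0,0]],[-1,[0,0,-0.035],[0,0,0]],[-1,[0,0,-0.04],[0,0,0]],[-1,[0,0,-0.04],[0,0,0]],[-1,[0,0,-0.04],[0,0,0]],[-1,[0,0,-0.04],[0,0,0]],[-1,[0,0,-0.04],[0,0,0]],[-1,[0,0,-0.04],[0,0,0]]]'
python3 -m pendant '[[-1,[0,0,0],[0,0,0]],[-1,[0,0,0],[0,0,0]],[-1,[0,0,0],[0,0,0]]]'
```

```text
clock: 7.28
tool_pos: [0.631, -0.0689, 0.0223]
orientation: [180.0, -0.0, -153.6]
force: [-1.0, -0.3, 0.2]
opening: 0.0875
gripper_force: 0.0
clock: 7.95
tool_pos: [0.6318, -0.0685, 0.0231]
orientation: [-180.0, 0.0, -153.6]
force: [0.1, -1.5, 4.2]
opening: 0.0579
gripper_force: 30.0
clock: 8.78
tool_pos: [0.6308, -0.0685, 0.062]
orientation: [180.0, -0.1, -153.6]
force: [0.1, 0.5, -2.8]
opening: 0.0577
gripper_force: 30.0
clock: 9.03
tool_pos: [0.6312, -0.0684, 0.0624]
orientation: [180.0, -0.0, -153.6]
force: [0.4, -0.2, -3.8]
opening: 0.0578
gripper_force: 30.0
```

A weighs about 3.3 N, also started. Setting it down and hefting B to confirm.

```bash
python3 -m pendant '[[-1,[0,0,0.01],[0,0,0]],[-1,[0,0,0.02],[0,0,0]],[-1,[0,0,0.028],[0,0,0]],[-1,[0,0,0.034],[0,0,0]],[-1,[0,0,0.037],[0,0,0]],[-1,[0,0,0.039],[0,0,0]],[-1,[0,0,0.04],[0,0,0]],[-1,[0,0,0.04],[0,0,0]],[-1,[0,0,0.04],[0,0,0]]]'
python3 -m pendant '[[1,[0,0,0],[0,0,0]],[1,[0,0,0],[0,0,0]],[1,[0,0,0],[0,0,0]],[1,[0,0,0],[0,0,0]],[1,[0,0,-0.02],[0,0,0]],[1,[0,0,-0.05],[0,0,0]],[1,[0,0,-0.085],[0,0,0]],[1,[0,0,-0.12],[0,0,0]],[1,[0,0,-0.14],[0,0,0]],[1,[0,0,-0.14],[0,0,0]]]'
python3 -m pendant '[[1,[0.01,0.015,0],[0,0,0]],[1,[0.027,0.039,0],[0,0,0]],[1,[0.045,0.065,0],[0,0,0]],[1,[0.063,0.091,0],[0,0,0]],[1,[0.081,0.117,0],[0,0,0]],[1,[0.099,0.143,0],[0,0,0]],[1,[0.115,0.166,0],[0,0,0]],[1,[0.126,0.182,0],[0,0,0]],[1,[0.13,0.187,0],[0,0,0]],[1,[0.13,0.187,0],[0,0,0]]]'
python3 -m pendant '[[1,[0,0,0],[0,0,0]],[1,[0,0,0],[0,0,0]],[1,[0,0,0],[0,0,0]]]'
python3 -c "
from h import *
to(.4322,.0405,.022)"
```

```text
clock: 9.78
tool_pos: [0.6306, -0.0686, 0.0232]
orientation: [180.0, -0.1, -153.6]
force: [-5.9, 0.5, 5.7]
opening: 0.0577
gripper_force: 30.0
clock: 10.62
tool_pos: [0.6345, -0.0684, 0.1686]
orientation: [-179.8, 0.5, -153.6]
force: [0.0, 0.2, 0.5]
opening: 0.0875
gripper_force: 0.0
clock: 11.45
tool_pos: [0.4309, 0.0418, 0.1628]
orientation: [180.0, 0.1, -153.5]
force: [-0.5, -0.4, 0.4]
opening: 0.0876
gripper_force: 0.0
clock: 11.7
tool_pos: [0.4325, 0.041, 0.1623]
orientation: [-180.0, -0.0, -153.6]
force: [-0.2, -1.2, -0.5]
opening: 0.0872
gripper_force: 0.0
shift [ 0.0004 -0.0003  0.1403] turn None
```

```bash
python3 -m pendant '[[1,[0,0,0.02],[0,0,0]],[1,[0,0,0.045],[0,0,0]],[1,[0,0,0.07],[0,0,0]],[1,[0,0,0.09],[0,0,0]],[1,[0,0,0.107],[0,0,0]],[1,[0,0,0.12],[0,0,0]],[1,[0,0,0.13],[0,0,0]],[1,[0,0,0.137],[0,0,0]],[1,[0,0,0.14],[0,0,0]],[1,[0,0,0.14],[0,0,0]]]'
python3 -m pendant '[[-1,[0,0,0],[0,0,0]],[-1,[0,0,0],[0,0,0]],[-1,[0,0,0],[0,0,0]],[-1,[0,0,0],[0,0,0]],[-1,[0,0,0],[0,0,0]],[-1,[0,0,0],[0,0,0]],[-1,[0,0,0],[0,0,0]],[-1,[0,0,0],[0,0,0]]]'
python3 -m pendant '[[-1,[0,0,-0.005],[0,0,0]],[-1,[0,0,-0.015],[0,0,0]],[-1,[0,0,-0.025],[0,0,0]],[-1,[0,0,-0.035],[0,0,0]],[-1,[0,0,-0.04],[0,0,0]],[-1,[0,0,-0.04],[0,0,0]],[-1,[0,0,-0.04],[0,0,0]],[-1,[0,0,-0.04],[0,0,0]],[-1,[0,0,-0.04],[0,0,0]],[-1,[0,0,-0.04],[0,0,0]]]'
python3 -m pendant '[[-1,[0,0,0],[0,0,0]],[-1,[0,0,0],[0,0,0]],[-1,[0,0,0],[0,0,0]]]'
```

```text
clock: 12.53
tool_pos: [0.4317, 0.0409, 0.0219]
orientation: [-180.0, -0.1, -153.6]
force: [-0.5, -0.4, 0.5]
opening: 0.0874
gripper_force: 0.0
clock: 13.2
tool_pos: [0.4319, 0.0418, 0.023]
orientation: [180.0, 0.1, -153.6]
force: [-3.5, 5.1, 5.7]
opening: 0.057
gripper_force: 30.0
clock: 14.03
tool_pos: [0.4312, 0.041, 0.062]
orientation: [-180.0, -0.1, -153.6]
force: [-0.1, 0.1, -6.6]
opening: 0.0575
gripper_force: 30.0
clock: 14.28
tool_pos: [0.4316, 0.0412, 0.0624]
orientation: [-180.0, -0.0, -153.6]
force: [-0.4, -0.7, -6.3]
opening: 0.0573
gripper_force: 30.0
```

B weighs about 6.5 N, so it is the full one. Putting it down and fetching A for the tray.

```bash
python3 -m pendant '[[-1,[0,0,0.01],[0,0,0]],[-1,[0,0,0.02],[0,0,0]],[-1,[0,0,0.028],[0,0,0]],[-1,[0,0,0.034],[0,0,0]],[-1,[0,0,0.037],[0,0,0]],[-1,[0,0,0.039],[0,0,0]],[-1,[0,0,0.04],[0,0,0]],[-1,[0,0,0.04],[0,0,0]],[-1,[0,0,0.04],[0,0,0]]]'
python3 -m pendant '[[1,[0,0,0],[0,0,0]],[1,[0,0,0],[0,0,0]],[1,[0,0,0],[0,0,0]],[1,[0,0,0],[0,0,0]],[1,[0,0,-0.02],[0,0,0]],[1,[0,0,-0.05],[0,0,0]],[1,[0,0,-0.085],[0,0,0]],[1,[0,0,-0.12],[0,0,0]],[1,[0,0,-0.14],[0,0,0]],[1,[0,0,-0.14],[0,0,0]]]'
python3 -m pendant '[[1,[-0.01,-0.015,0],[0,0,0]],[1,[-0.027,-0.039,0],[0,0,0]],[1,[-0.045,-0.065,0],[0,0,0]],[1,[-0.063,-0.091,0],[0,0,0]],[1,[-0.081,-0.117,0],[0,0,0]],[1,[-0.099,-0.143,0],[0,0,0]],[1,[-0.115,-0.166,0],[0,0,0]],[1,[-0.126,-0.182,0],[0,0,0]],[1,[-0.13,-0.187,0],[0,0,0]],[1,[-0.13,-0.187,0],[0,0,0]]]'
python3 -m pendant '[[1,[0,0,0],[0,0,0]],[1,[0,0,0],[0,0,0]],[1,[0,0,0],[0,0,0]]]'
python3 -c "
from h import *
to(.6308,-.0686,.022)"
```

```text
clock: 15.03
tool_pos: [0.4316, 0.0412, 0.023]
orientation: [-180.0, -0.0, -153.6]
force: [-3.7, -0.5, 2.7]
opening: 0.0574
gripper_force: 30.0
clock: 15.87
tool_pos: [0.4345, 0.0424, 0.1675]
orientation: [-180.0, 0.5, -153.5]
force: [0.9, 0.4, 0.0]
opening: 0.0877
gripper_force: 0.0
clock: 16.7
tool_pos: [0.632, -0.0692, 0.1613]
orientation: [180.0, -0.1, -153.7]
force: [-0.5, -0.2, -0.4]
opening: 0.0875
gripper_force: 0.0
clock: 16.95
tool_pos: [0.6305, -0.0678, 0.163]
orientation: [180.0, 0.0, -153.6]
force: [0.1, 1.0, 0.5]
opening: 0.0877
gripper_force: 0.0
shift [ 0.0002 -0.0009  0.141 ] turn None
```

```bash
python3 -m pendant '[[1,[0,0,0.02],[0,0,0]],[1,[0,0,0.045],[0,0,0]],[1,[0,0,0.07],[0,0,0]],[1,[0,0,0.09],[0,0,0]],[1,[0,0,0.107],[0,0,0]],[1,[0,0,0.12],[0,0,0]],[1,[0,0,0.13],[0,0,0]],[1,[0,0,0.137],[0,0,0]],[1,[0,0,0.14],[0,0,0]],[1,[0,0,0.14],[0,0,0]]]'
python3 -m pendant '[[-1,[0,0,0],[0,0,0]],[-1,[0,0,0],[0,0,0]],[-1,[0,0,0],[0,0,0]],[-1,[0,0,0],[0,0,0]],[-1,[0,0,0],[0,0,0]],[-1,[0,0,0],[0,0,0]],[-1,[0,0,0],[0,0,0]],[-1,[0,0,0],[0,0,0]]]'
python3 -m pendant '[[-1,[0,0,-0.005],[0,0,0]],[-1,[0,0,-0.017],[0,0,0]],[-1,[0,0,-0.034],[0,0,0]],[-1,[0,0,-0.052],[0,0,0]],[-1,[0,0,-0.07],[0,0,0]],[-1,[0,0,-0.088],[0,0,0]],[-1,[0,0,-0.106],[0,0,0]],[-1,[0,0,-0.122],[0,0,0]],[-1,[0,0,-0.134],[0,0,0]],[-1,[0,0,-0.14],[0,0,0]]]'
python3 -m pendant '[[-1,[0,0,0],[0,0,0]],[-1,[0,0,0],[0,0,0]],[-1,[0,0,0],[0,0,0]]]'
python3 -c "
from h import *
to(.5735,.2797,.162)"
```

```text
clock: 17.78
tool_pos: [0.631, -0.0682, 0.0224]
orientation: [180.0, -0.0, -153.6]
force: [0.9, 0.7, -0.3]
opening: 0.0879
gripper_force: 0.0
clock: 18.45
tool_pos: [0.6314, -0.0684, 0.0229]
orientation: [-180.0, 0.0, -153.6]
force: [-1.6, 1.0, 4.5]
opening: 0.0575
gripper_force: 30.0
clock: 19.28
tool_pos: [0.6318, -0.0684, 0.1649]
orientation: [-180.0, 0.1, -153.6]
force: [0.3, -0.1, -3.6]
opening: 0.0578
gripper_force: 30.0
clock: 19.53
tool_pos: [0.6305, -0.0684, 0.1614]
orientation: [179.9, -0.1, -153.6]
force: [-0.2, 0.7, -3.9]
opening: 0.0577
gripper_force: 30.0
shift [-0.1037  0.3372 -0.0005] turn None
```

```bash
python3 -m pendant '[[-1,[-0.003,0.01,0],[0,0,0]],[-1,[-0.008,0.027,0],[0,0,0]],[-1,[-0.015,0.048,0],[0,0,0]],[-1,[-0.022,0.07,0],[0,0,0]],[-1,[-0.029,0.093,0],[0,0,0]],[-1,[-0.036,0.116,0],[0,0,0]],[-1,[-0.043,0.139,0],[0,0,0]],[-1,[-0.05,0.162,0],[0,0,0]],[-1,[-0.057,0.185,0],[0,0,0]],[-1,[-0.064,0.208,0],[0,0,0]]]'
python3 -m pendant '[[-1,[-0.007,0.023,0],[0,0,0]],[-1,[-0.014,0.046,0],[0,0,0]],[-1,[-0.021,0.069,0],[0,0,0]],[-1,[-0.028,0.091,0],[0,0,0]],[-1,[-0.033,0.109,0],[0,0,0]],[-1,[-0.037,0.121,0],[0,0,0]],[-1,[-0.039,0.128,0],[0,0,0]],[-1,[-0.04,0.129,0],[0,0,0]],[-1,[-0.04,0.129,0],[0,0,0]],[-1,[-0.04,0.129,0],[0,0,0]]]'
python3 -c "
from h import *
to(.5735,.2797,.03)
shot('top','t3.png');shot('scene','s3.png')
a=cv2.imread('pics/t3.png')[180:390,80:360];b=cv2.imread('pics/s3.png')[130:340,340:620]
cv2.imwrite('pics/c3.png',cv2.resize(np.hstack([a,b]),(800,300)))"
```

```text
clock: 20.37
tool_pos: [0.5951, 0.1477, 0.1615]
orientation: [180.0, -0.1, -153.6]
force: [0.8, 0.4, -3.4]
opening: 0.0576
gripper_force: 30.0
clock: 21.2
tool_pos: [0.5746, 0.2788, 0.1623]
orientation: [-180.0, -0.0, -153.6]
force: [0.2, 0.0, -2.7]
opening: 0.0578
gripper_force: 30.0
shift [0.0005 0.0013 0.1323] turn None
```

View pics/c3.png

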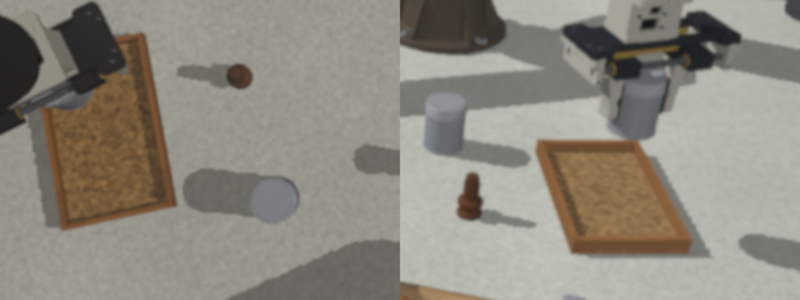

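The tin hangs upright over the tray's far half, at about (640,105) in the crop, and tin B is untouched. Lowering gently to the tray floor.

```bash
python3 -m pendant '[[-1,[0,0.001,0.015],[0,0,0]],[-1,[0,0.001,0.035],[0,0,0]],[-1,[0,0.001,0.055],[0,0,0]],[-1,[0,0.001,0.075],[0,0,0]],[-1,[0,0.001,0.093],[0,0,0]],[-1,[0,0.001,0.107],[0,0,0]],[-1,[0,0.001,0.117],[0,0,0]],[-1,[0,0.001,0.123],[0,0,0]],[-1,[0,0.001,0.127],[0,0,0]],[-1,[0,0.001,0.129],[0,0,0]]]'
python3 -m pendant '[[-1,[0,0,0.001],[0,0,0]],[-1,[0,0,0.002],[0,0,0]],[-1,[0,0,0.003],[0,0,0]],[-1,[0,0,0.0035],[0,0,0]],[-1,[0,0,0.004],[0,0,0]],[-1,[0,0,0.004],[0,0,0]],[-1,[0,0,0.004],[0,0,0]]]'
```

```text
clock: 22.13
tool_pos: [0.5744, 0.2804, 0.0335]
orientation: [-180.0, 0.0, -153.6]
force: [-0.1, -0.1, -2.8]
opening: 0.0576
gripper_force: 30.0
clock: 22.72
tool_pos: [0.5742, 0.2807, 0.03]
orientation: [180.0, 0.0, -153.6]
force: [-0.8, 0.5, -0.1]
opening: 0.058
gripper_force: 30.0
```

```bash
python3 -m pendant '[[-1,[0,0,0.0005],[0,0,0]],[0.7,[0,0,0.0005],[0,0,0]],[0.7,[0,0,0.0005],[0,0,0]],[0.7,[0,0,0.0005],[0,0,0]],[0.7,[0,0,-0.015],[0,0,0]],[0.7,[0,0,-0.04],[0,0,0]],[0.7,[0,0,-0.07],[0,0,0]],[1,[0,0,-0.1],[0,0,0]],[1,[0,0,-0.125],[0,0,0]],[1,[0,0,-0.132],[0,0,0]]]'
python3 -m pendant '[[1,[0.01,-0.015,0],[0,0,0]],[1,[0.027,-0.04,0],[0,0,0]],[1,[0.046,-0.068,0],[0,0,0]],[1,[0.065,-0.096,0],[0,0,0]],[1,[0.084,-0.124,0],[0,0,0]],[1,[0.103,-0.152,0],[0,0,0]],[1,[0.122,-0.18,0],[0,0,0]],[1,[0.141,-0.208,0],[0,0,0]],[1,[0.16,-0.236,0],[0,0,0]],[1,[0.179,-0.264,0],[0,0,0]]]'
python3 -m pendant '[[1,[0.019,-0.028,0],[0,0,0]],[1,[0.038,-0.056,0],[0,0,0]],[1,[0.057,-0.084,0],[0,0,0]],[1,[0.076,-0.112,0],[0,0,0]],[1,[0.095,-0.14,0],[0,0,0]],[1,[0.114,-0.168,0],[0,0,0]],[1,[0.133,-0.196,0],[0,0,0]],[1,[0.15,-0.222,0],[0,0,0]],[1,[0.163,-0.242,0],[0,0,0]],[1,[0.17,-0.252,0],[0,0,0]]]'
python3 -m pendant '[[1,[0,0,0],[0,0,0]],[1,[0,0,0],[0,0,0]],[1,[0,0,0],[0,0,0]]]'
python3 -c "
from h import *
to(.4914,-.3362,.022)"
```

```text
clock: 23.55
tool_pos: [0.5761, 0.2817, 0.1666]
orientation: [180.0, 0.4, -153.6]
force: [0.5, 0.3, 1.1]
opening: 0.0862
gripper_force: 0.0
clock: 24.38
tool_pos: [0.5301, -0.0373, 0.161]
orientation: [180.0, -0.0, -153.6]
force: [0.4, -0.1, -0.5]
opening: 0.0877
gripper_force: 0.0
clock: 25.22
tool_pos: [0.4897, -0.3394, 0.1606]
orientation: [180.0, -0.1, -153.7]
force: [1.3, 0.3, -1.0]
opening: 0.0882
gripper_force: 0.0
clock: 25.47
tool_pos: [0.4907, -0.3362, 0.1612]
orientation: [180.0, -0.0, -153.6]
force: [0.4, 1.1, -0.3]
opening: 0.0876
gripper_force: 0.0
shift [-0.0007 -0.0004  0.1392] turn None
```

```bash
python3 -m pendant '[[1,[0,0,0.02],[0,0,0]],[1,[0,0,0.045],[0,0,0]],[1,[0,0,0.07],[0,0,0]],[1,[0,0,0.09],[0,0,0]],[1,[0,0,0.107],[0,0,0]],[1,[0,0,0.12],[0,0,0]],[1,[0,0,0.13],[0,0,0]],[1,[0,0,0.136],[0,0,0]],[1,[0,0,0.139],[0,0,0]],[1,[0,0,0.139],[0,0,0]]]'
python3 -m pendant '[[-1,[0,0,0],[0,0,0]],[-1,[0,0,0],[0,0,0]],[-1,[0,0,0],[0,0,0]],[-1,[0,0,0],[0,0,0]],[-1,[0,0,0],[0,0,0]],[-1,[0,0,0],[0,0,0]],[-1,[0,0,0],[0,0,0]],[-1,[0,0,0],[0,0,0]]]'
python3 -m pendant '[[-1,[0,0,-0.005],[0,0,0]],[-1,[0,0,-0.017],[0,0,0]],[-1,[0,0,-0.034],[0,0,0]],[-1,[0,0,-0.052],[0,0,0]],[-1,[0,0,-0.07],[0,0,0]],[-1,[0,0,-0.088],[0,0,0]],[-1,[0,0,-0.106],[0,0,0]],[-1,[0,0,-0.122],[0,0,0]],[-1,[0,0,-0.134],[0,0,0]],[-1,[0,0,-0.14],[0,0,0]]]'
python3 -m pendant '[[-1,[0,0,0],[0,0,0]],[-1,[0,0,0],[0,0,0]],[-1,[-0.004,0.009,0],[0,0,0]],[-1,[-0.012,0.025,0],[0,0,0]],[-1,[-0.021,0.045,0],[0,0,0]],[-1,[-0.031,0.067,0],[0,0,0]],[-1,[-0.042,0.09,0],[0,0,0]],[-1,[-0.053,0.114,0],[0,0,0]],[-1,[-0.064,0.138,0],[0,0,0]],[-1,[-0.075,0.162,0],[0,0,0]]]'
python3 -m pendant '[[-1,[-0.011,0.024,0],[0,0,0]],[-1,[-0.022,0.048,0],[0,0,0]],[-1,[-0.033,0.072,0],[0,0,0]],[-1,[-0.044,0.096,0],[0,0,0]],[-1,[-0.056,0.12,0],[0,0,0]],[-1,[-0.067,0.144,0],[0,0,0]],[-1,[-0.078,0.168,0],[0,0,0]],[-1,[-0.089,0.192,0],[0,0,0]],[-1,[-0.1,0.216,0],[0,0,0]],[-1,[-0.111,0.24,0],[0,0,0]]]'
python3 -c "
from h import *
to(.4754,.2601,.162)"
```

```text
clock: 26.3
tool_pos: [0.4911, -0.3364, 0.0224]
orientation: [180.0, -0.0, -153.6]
force: [-0.1, -0.5, -0.4]
opening: 0.0878
gripper_force: 0.0
clock: 26.97
tool_pos: [0.491, -0.3368, 0.0229]
orientation: [-180.0, 0.0, -153.6]
force: [-2.2, 2.0, 5.6]
opening: 0.0577
gripper_force: 30.0
clock: 27.8
tool_pos: [0.4912, -0.337, 0.164]
orientation: [-179.9, 0.1, -153.6]
force: [0.8, 0.7, -2.7]
opening: 0.0578
gripper_force: 30.0
clock: 28.63
tool_pos: [0.485, -0.1567, 0.1614]
orientation: [179.9, -0.1, -153.6]
force: [-0.0, -1.1, -3.8]
opening: 0.0574
gripper_force: 30.0
clock: 29.47
tool_pos: [0.4776, 0.1072, 0.1616]
orientation: [180.0, -0.1, -153.6]
force: [-0.1, 0.3, -3.8]
opening: 0.0574
gripper_force: 30.0
shift [-0.066   0.1379 -0.0005] turn None
```

```bash
python3 -m pendant '[[-1,[-0.011,0.024,0],[0,0,0]],[-1,[-0.022,0.048,0],[0,0,0]],[-1,[-0.034,0.072,0],[0,0,0]],[-1,[-0.045,0.096,0],[0,0,0]],[-1,[-0.055,0.117,0],[0,0,0]],[-1,[-0.062,0.131,0],[0,0,0]],[-1,[-0.065,0.138,0],[0,0,0]],[-1,[-0.065,0.138,0],[0,0,0]],[-1,[-0.065,0.138,0],[0,0,0]],[-1,[-0.065,0.138,0],[0,0,0]]]'
python3 -c "
from h import *
to(.4754,.2601,.03)
shot('top','t4.png');shot('scene','s4.png')
a=cv2.imread('pics/t4.png')[180:390,80:360];b=cv2.imread('pics/s4.png')[130:340,340:620]
cv2.imwrite('pics/c4.png',cv2.resize(np.hstack([a,b]),(800,300)))"
```

```text
clock: 30.3
tool_pos: [0.4752, 0.2575, 0.1621]
orientation: [-180.0, -0.1, -153.6]
force: [-0.6, -0.1, -3.6]
opening: 0.0575
gripper_force: 30.0
shift [-0.0014  0.0023  0.1321] turn None
```

View pics/c4.png

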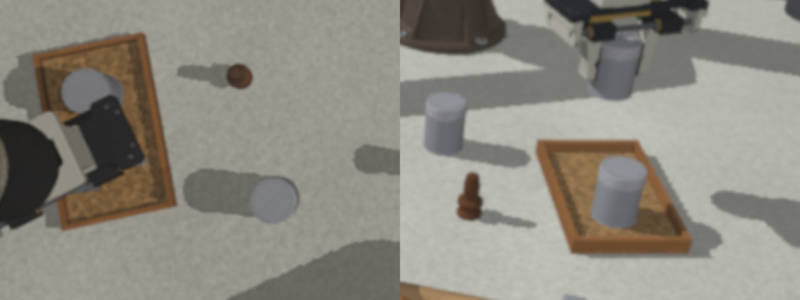

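A stands upright in the tray at (620,190 in the scene crop), and C hangs above the near slot. Lowering it.

```bash
python3 -m pendant '[[-1,[-0.001,0.002,0.015],[0,0,0]],[-1,[-0.001,0.002,0.035],[0,0,0]],[-1,[-0.001,0.002,0.055],[0,0,0]],[-1,[-0.001,0.002,0.075],[0,0,0]],[-1,[-0.001,0.002,0.093],[0,0,0]],[-1,[-0.001,0.002,0.107],[0,0,0]],[-1,[-0.001,0.002,0.117],[0,0,0]],[-1,[-0.001,0.002,0.123],[0,0,0]],[-1,[-0.001,0.002,0.127],[0,0,0]],[-1,[-0.001,0.002,0.129],[0,0,0]]]'
python3 -m pendant '[[-1,[0,0,0.001],[0,0,0]],[-1,[0,0,0.002],[0,0,0]],[-1,[0,0,0.003],[0,0,0]],[-1,[0,0,0.0035],[0,0,0]],[-1,[0,0,0.004],[0,0,0]],[-1,[0,0,0.004],[0,0,0]],[-1,[0,0,0.004],[0,0,0]]]'
```

```text
clock: 31.23
tool_pos: [0.4759, 0.2606, 0.0335]
orientation: [-180.0, 0.0, -153.6]
force: [0.1, -0.2, -3.3]
opening: 0.0573
gripper_force: 30.0
clock: 31.82
tool_pos: [0.4758, 0.2609, 0.0299]
orientation: [180.0, 0.0, -153.6]
force: [-0.7, -0.8, -0.1]
opening: 0.0573
gripper_force: 30.0
```

```bash
python3 -m pendant '[[-1,[0,0,0.0005],[0,0,0]],[0.7,[0,0,0.0005],[0,0,0]],[0.7,[0,0,0.0005],[0,0,0]],[0.7,[0,0,0.0005],[0,0,0]],[0.7,[0,0,-0.015],[0,0,0]],[0.7,[0,0,-0.04],[0,0,0]],[0.7,[0,0,-0.07],[0,0,0]],[1,[0,0,-0.1],[0,0,0]],[1,[0,0,-0.125],[0,0,0]],[1,[0,0,-0.132],[0,0,0]]]'
python3 -m pendant '[[1,[0.01,-0.013,0],[0,0,0]],[1,[0.028,-0.036,0],[0,0,0]],[1,[0.048,-0.062,0],[0,0,0]],[1,[0.068,-0.088,0],[0,0,0]],[1,[0.088,-0.114,0],[0,0,0]],[1,[0.108,-0.14,0],[0,0,0]],[1,[0.125,-0.161,0],[0,0,0]],[1,[0.134,-0.173,0],[0,0,0]],[1,[0.137,-0.177,0],[0,0,0]],[1,[0.137,-0.177,0],[0,0,0]]]'
python3 -m pendant '[[1,[0,0,0],[0,0,0]],[1,[0,0,0],[0,0,0]],[1,[0,0,0],[0,0,0]]]'
python3 -c "
from h import *
to(.4316,.0412,.022)
shot('top','t5.png');shot('scene','s5.png')
a=cv2.imread('pics/t5.png')[180:390,80:360];b=cv2.imread('pics/s5.png')[130:340,340:620]
cv2.imwrite('pics/c5.png',cv2.resize(np.hstack([a,b]),(800,300)))"
```

```text
clock: 32.65
tool_pos: [0.4775, 0.2621, 0.1661]
orientation: [179.9, 0.4, -153.6]
force: [0.2, 0.9, 0.3]
opening: 0.0864
gripper_force: 0.0
clock: 33.48
tool_pos: [0.4309, 0.04, 0.1611]
orientation: [180.0, -0.0, -153.7]
force: [-0.2, 0.3, -0.0]
opening: 0.0875
gripper_force: 0.0
clock: 33.73
tool_pos: [0.4319, 0.042, 0.1613]
orientation: [-180.0, -0.0, -153.5]
force: [-0.2, 0.4, 0.4]
opening: 0.0875
gripper_force: 0.0
shift [ 0.0005 -0.0006  0.1393] turn None
```

View pics/c5.png

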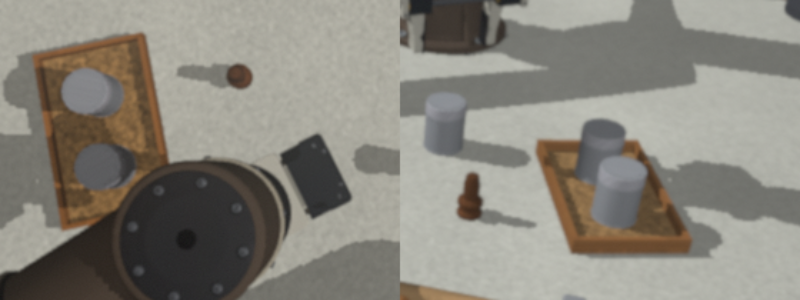

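Both started tins stand side by side in the tray. Now taking up B.

```bash
python3 -m pendant '[[1,[0,0,0.02],[0,0,0]],[1,[0,0,0.045],[0,0,0]],[1,[0,0,0.07],[0,0,0]],[1,[0,0,0.09],[0,0,0]],[1,[0,0,0.107],[0,0,0]],[1,[0,0,0.12],[0,0,0]],[1,[0,0,0.13],[0,0,0]],[1,[0,0,0.136],[0,0,0]],[1,[0,0,0.139],[0,0,0]],[1,[0,0,0.139],[0,0,0]]]'
python3 -m pendant '[[-1,[0,0,0],[0,0,0]],[-1,[0,0,0],[0,0,0]],[-1,[0,0,0],[0,0,0]],[-1,[0,0,0],[0,0,0]],[-1,[0,0,0],[0,0,0]],[-1,[0,0,0],[0,0,0]],[-1,[0,0,0],[0,0,0]],[-1,[0,0,0],[0,0,0]]]'
python3 -m pendant '[[-1,[0,0,-0.005],[0,0,0]],[-1,[0,0,-0.015],[0,0,0]],[-1,[0,0,-0.03],[0,0,0]],[-1,[0,0,-0.047],[0,0,0]],[-1,[0,0,-0.064],[0,0,0]],[-1,[0,0,-0.081],[0,0,0]],[-1,[0,0,-0.098],[0,0,0]],[-1,[0,0,-0.115],[0,0,0]],[-1,[0,0,-0.132],[0,0,0]],[-1,[0,0,-0.149],[0,0,0]]]'
python3 -m pendant '[[-1,[0,0,-0.015],[0,0,0]],[-1,[0,0,-0.028],[0,0,0]],[-1,[0,0,-0.038],[0,0,0]],[-1,[0,0,-0.044],[0,0,0]],[-1,[0,0,-0.048],[0,0,0]],[-1,[0,0,-0.048],[0,0,0]],[-1,[0,0,-0.048],[0,0,0]],[-1,[0,0,-0.048],[0,0,0]],[-1,[0,0,-0.048],[0,0,0]],[-1,[0,0,-0.048],[0,0,0]]]'
python3 -m pendant '[[-1,[0,0,0],[0,0,0]],[-1,[0,0,0],[0,0,0]],[-1,[0,0,0],[0,0,0]],[-1,[0,0,0],[0,0,0]],[-1,[0,0,0],[0,0,0]],[-1,[0,0,0],[0,0,0]],[-1,[0,0,0],[0,0,0]],[-1,[0,0,0],[0,0,0]]]'
python3 -c "
from h import *
shot('scene','s6.png');print(st()['qvel'])"
```

```text
clock: 34.67
tool_pos: [0.4315, 0.0414, 0.0222]
orientation: [-180.0, -0.1, -153.6]
force: [0.7, -0.2, -0.2]
opening: 0.0873
gripper_force: 0.0
clock: 35.33
tool_pos: [0.4318, 0.0413, 0.0229]
orientation: [-180.0, 0.0, -153.6]
force: [-0.7, -0.1, 6.2]
opening: 0.0575
gripper_force: 30.0
clock: 36.17
tool_pos: [0.4302, 0.0408, 0.1716]
orientation: [180.0, -0.1, -153.6]
force: [0.1, 0.5, -7.5]
opening: 0.0573
gripper_force: 30.0
clock: 37.0
tool_pos: [0.4314, 0.0412, 0.219]
orientation: [180.0, -0.1, -153.6]
force: [0.6, -1.0, -5.9]
opening: 0.0574
gripper_force: 30.0
clock: 37.67
tool_pos: [0.4317, 0.0413, 0.2196]
orientation: [-180.0, 0.0, -153.6]
force: [-0.2, -0.6, -6.7]
opening: 0.0574
gripper_force: 30.0
[ 0.09232334  0.07056839 -0.00364149  0.05499903 -0.06165684  0.02902533]
```

View pics/s6.png

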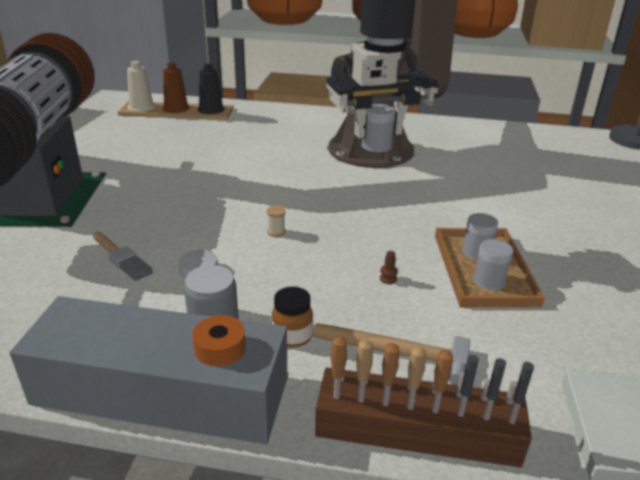

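The full tin is held upright at about (378,128). The two started tins stand in the tray at (481,235) and (493,265), and nothing else has moved. Handing in.

```bash
python3 -c "
from plant import workorder
print(workorder.close_job())"
```

```text
the job is handed in; nothing more can be done
None
```

I hefted all three tins: tin_b is the full one (about 6.5 N against 3.3 and 3.6 N), now held level and still with its underside about 20 cm above the bench; tin_a and tin_c stand side by side in the tray, and the job is handed in at about 38 s.

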